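# Start the print-finishing station: extractor, then turntable

### The job

Start the print-finishing station. Of the four grey push-button boxes on the bench, press the long bar-shaped key right down and let it spring back up (that starts the fume extractor), then press the large round key right down and let it spring back up (that starts the turntable). Do not press the square key or the small round key.

Things in the scene. Friction and masses are not known exactly. Their poses are not given: they have to be found in the camera images.
- bar_key_top (a point): The long bar-shaped black key, 28 x 84 mm seen from above; the extractor's, to be pressed first. Spring button in the middle of a grey box (70 x 110 mm, 44 mm high) screwed to the bench. The point is the centre of the key's top face, 56 mm above the bench at rest; z is up, y runs along the bar. It goes 6 mm straight down to its stop (4 N there, 1.2 N to start) and springs back.
- round_key_top (a point): The large round black key, 42 mm in diameter; the turntable's, to be pressed second. Spring button in the middle of a grey box (76 x 76 mm, 44 mm high) screwed to the bench. The point is the centre of the key's top face, 56 mm above the bench at rest; z is up. It goes 6 mm straight down to its stop (4 N there, 1.2 N to start) and springs back.
- square_key_top (a point): The square black key, 36 x 36 mm; not to be pressed. Spring button in the middle of a grey box (76 x 76 mm, 44 mm high) screwed to the bench. The point is the centre of the key's top face, 56 mm above the bench at rest; z is up, x and y run along its sides. It goes 6 mm straight down to its stop (4 N there, 1.2 N to start) and springs back.
- small_key_top (a point): The small round black key, 22 mm in diameter; not to be pressed. Spring button in the middle of a grey box (76 x 76 mm, 44 mm high) screwed to the bench. The point is the centre of the key's top face, 56 mm above the bench at rest; z is up. It goes 6 mm straight down to its stop (4 N there, 1.2 N to start) and springs back. The boxes stand in any order, keys at least 100 mm apart; loose things between them are up to 85 mm high.
Mind the look-alikes: they are no part of the job. What is shaped like the part that bears round_key_top but red or yellow is not meant.

How it is judged:
On the way, in this order (a step that is already met when the one before it is completed fails the run):
1. the long bar key is pressed down (more than 4 mm) with the large round key up (distance of bar_key_top from where it was at the start of the episode above 0.004 m and distance of round_key_top from where it was at the start of the episode below 0.002 m), for 0.1 s.
2. the long bar key is back up (within 2 mm) (distance of bar_key_top from where it was at the start of the episode below 0.002 m), for 0.1 s.
3. the large round key is pressed down (more than 4 mm) with the long bar key up (distance of round_key_top from where it was at the start of the episode above 0.004 m and distance of bar_key_top from where it was at the start of the episode below 0.002 m), for 0.1 s.
At the end, for the whole second after the job is handed in: After the long bar key and then the large round key have been pressed, all four keys are back up, within 1.5 mm of their height at rest (distance of each of bar_key_top, round_key_top, square_key_top, small_key_top from where it was at the start of the episode below 0.0015 m); the robot touches nothing.
It fails at once if the square key is pressed (more than 2.5 mm) (distance of square_key_top from where it was at the start of the episode above 0.0025 m).
It fails at once if the small round key is pressed (more than 2.5 mm) (distance of small_key_top from where it was at the start of the episode above 0.0025 m).
It fails at once if the long bar key and the large round key are down together (more than 2.5 mm each) (distance of each of bar_key_top, round_key_top from where it was at the start of the episode above 0.0025 m).
It also fails if it takes over 32 s, if anything falls off the work surface, if the arm or the gripper's body presses on something with over 40 N, if the wrist force passes 120 N, or if a joint passes its speed limit or range.

### The arm

A 6-joint arm with a two-finger parallel gripper is mounted at the origin on the work surface. World frame = base frame: x ahead of the robot, y to its left, z up, the work surface at z = 0. Lengths are in m, angles in rad, forces in N, time in s.
With the tool pointing down it reaches from about 0.375 to 0.9 m from the base axis. Payload 3.1 kg.
Tool frame: the origin (TCP) lies midway between the tips of the shut fingers; the grasp point (between the pads) lies 19 mm behind it; z points along the fingers, y is the line along which they close (so a half turn about z gives the same grasp; the last joint's range is limited). The gripper opens to 85 mm and grips with 20 to 120 N. Pads are 22 mm wide; open, the fingers measure 114 mm over their backs; the gripper's body (76 mm by 85 mm) begins 54 mm behind the grasp point. The pads swing forward as they close: fully open they stand 13 mm farther back than shut.
Start: joints at [-1.321, 0.527, 1.433, -0, 1.181, -0.178], TCP at [0.259, -0.569, 0.231] pointing down, gripper open.
Joint ranges: [-3.08, 3.08], [-0.75, 2.2], [0.22, 2.44], [-1.43, 4.57], [0, 2.65], [-2.85, 2.85]. Speed limits (rad/s): [2.79, 2.79, 3.14, 3.14, 3.14, 3.14].

### API

Orientations are given as a unit quaternion [x, y, z, w].
In Python, from station import manip gives the robot as it stands. The module is installed in compiled form; this text tells all that it offers.
- The arm moves only by the tool apply_moves, never from a script. Its arguments are lists of equal length, an entry for each row: "claw": the gripper's target within -1 to 1 (fully open at 1, half-way at 0, shut at -1); "travel": the shift along the tool's x, y, z scaled (see below), a list of three; "turn": the turn, a rotation vector about the tool's x, y, z scaled (see below), a list of three. In form: {"claw": [claw, ...], "travel": [[dx, dy, dz], ...], "turn": [[rx, ry, rz], ...]}. A call has 1 to 5 rows; each row is the pose to reach, as a shift and turn from the pose commanded when the call began, along the tool's axes at that moment, turning the shorter way round; what a row does not reach only later rows make up. The controller multiplies each number of a shift by 800 mm and each number of a turn by 180 degrees. A row lasts 1/12 s, in which the tool goes at most 41.7 mm and 7.16 degrees, less where a joint would pass 70% of its speed; a pose out of reach is approached as far as the arm can. A call with a number of a shift or a turn outside -1 to 1 is refused whole. A call with a gripper value outside its range is refused whole. The fingers move at their own pace and stop on an object; "newtons" is the grip in N (left out, the last holds). Time passes only in rows, so rows that repeat a pose let the fingers close. It gives the time, the measured TCP pose, the force, the opening and the grip force at its end, in the units of the state.
- manip.sense(): the state, without advancing time (a new reading comes with each control period).
- manip.snapshot(name): name is "scene" or "top"; returns a dict with "pixels" (420x560x3 uint8, red, green, blue), "depth" (420x560 float32, m along the optical axis (not along the pixel's ray), 0 where there is no reading), "intrinsics" (3x3 intrinsics, pixels), "k1" (the pictures are not rectified: a ray, as slopes to the right and down, at radius r is drawn at 1 + k1 r^2 times it, then the intrinsics apply), "R" (3x3) and "t" (3): a world point X has camera coordinates R X + t. Camera axes: x right, y down, z forward; pixel columns grow to the right and rows downward; lengths in m; the calibration is good to about 2 mm. A picture is of the moment at which its call begins.
- manip.sign_off(): hands the job in; it is judged then, once.
The state is a dict: "t": time; "q": joint angles; "qd": joint speeds; "tau": joint torques, N m; "tcp_pos": TCP position; "tool_rot": TCP orientation; "force": force on the tool from outside, world axes, zero at the start; "ft_torque": the same for the moment, N m; "finger_gap": opening from 0.0 (shut) to 1.0 (fully open); "gripper_force": force on a finger pad.
Only numpy, scipy, OpenCV 4.12 (cv2) and the standard library are available. Lean on these libraries where they do the work, as an engineer would, in place of code of your own. Each camera call takes 0.05 s, during which the arm holds its last target. There are 200 camera calls.

## Working session

There is one attempt and no reset: what is moved stays moved. The work goes in short steps, Python scripts to look and compute and a tool call to move; the robot and the scene stay as the last step left them, time stands still between calls to the robot, and variables do not carry over. Pictures are saved under pics/ and viewed, at most 10 in all, crops included, and the job is handed in when it is done.

Besides the shell and the picture viewer there is one more tool, called after "Call:" as name(argument=value, ...), one argument or row to a line, values as JSON. apply_moves: Moves the arm, as the interface text tells. Shifts and turns lie within -1 to 1; 1 stands for 800 mm of shift or 180 degrees of turn. Its arguments: {"type":"object","properties":{"claw":{"type":"array","items":{"type":"number"}},"travel":{"type":"array","items":{"type":"array","items":{"type":"number"}}},"turn":{"type":"array","items":{"type":"array","items":{"type":"number"}}},"newtons":{"type":"number"}},"required":["claw","travel","turn"]}

```bash
mkdir -p pics
python3 - <<'E'
from station import manip
import cv2,numpy as np,pickle
s=manip.sense();print({k:np.round(s[k],3) for k in('t','tcp_pos','tool_rot','force','finger_gap')})
d={n:manip.snapshot(n) for n in('scene','top')}
pickle.dump(d,open('d.pkl','wb'))
for n in d: cv2.imwrite(f'pics/{n}1.png',d[n]['pixels'][:,:,::-1]);print(n,d[n]['intrinsics'],d[n]['k1'],d[n]['R'],d[n]['t'])
E
```

```text
{'t': np.float64(0.0), 'tcp_pos': array([ 0.259, -0.568,  0.23 ]), 'tool_rot': array([ 0.977,  0.212, -0.   , -0.001]), 'force': array([-0.849, -0.249,  0.052]), 'finger_gap': np.float64(1.003)}
scene [[501.01511399   0.         283.75227197]
 [  0.         501.01511399 203.91151063]
 [  0.           0.           1.        ]] 0.04602278219552479 [[-0.20336326  0.97907247  0.00777742]
 [ 0.782451    0.16728777 -0.599821  ]
 [-0.5885693  -0.1158961  -0.80009642]] [ 0.10493442 -0.33136668  1.45389888]
top [[463.33433751   0.         283.47032594]
 [  0.         463.33433751 204.69937276]
 [  0.           0.           1.        ]] -0.019302520321180544 [[-9.75725320e-04 -9.99996602e-01 -2.41763136e-03]
 [-9.96278293e-01  1.18046596e-03 -8.61868336e-02]
 [ 8.61893946e-02  2.32453897e-03 -9.96276059e-01]] [0.02777937 0.51942817 1.0107051 ]
```

View pics/top1.png

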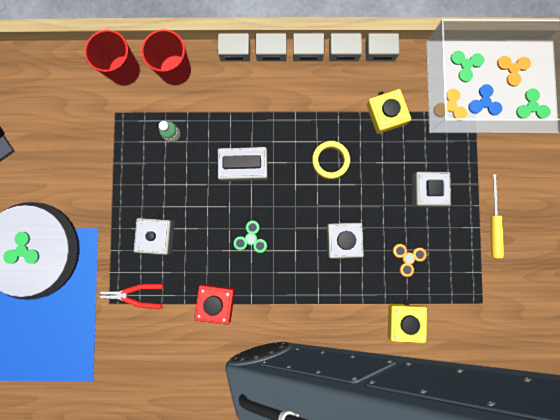

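View pics/scene1.png

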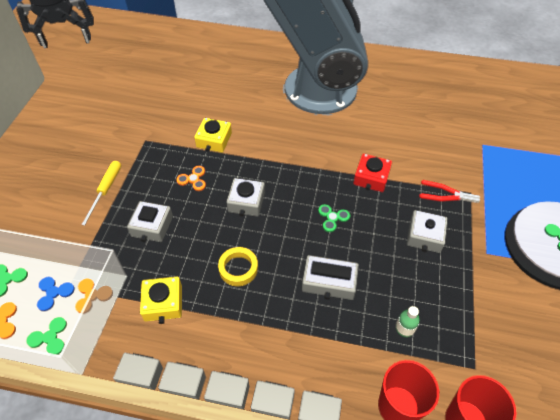

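The top view shows the bar key at about (241,162), the large round key at (346,240), the square key at (435,188) and the small key at (151,236). The red and yellow boxes are look-alikes. The scene view agrees: bar at (331,271), round at (245,189).

```bash
cat > h.py <<'E'
import cv2,numpy as np
def ray(c,uv):
    K=c['intrinsics'];d=(np.array(uv)-K[:2,2])/[K[0,0],K[1,1]];p=d.copy()
    for _ in range(20): p=d/(1+c['k1']*(p@p))
    return -c['R'].T@c['t'], c['R'].T@np.r_[p,1]
def plane(c,uv,z):
    o,r=ray(c,uv);return o+r*(z-o[2])/r[2]
def blob(c,uv,h=30):
    u,v=uv;g=c['pixels'][v-h:v+h,u-h:u+h].max(2)
    m=(g<75).astype(np.uint8);n,l,st,ce=cv2.connectedComponentsWithStats(m)
    k=l[h,h];return ce[k]+[u-h,v-h],st[k],cv2.minAreaRect(np.argwhere(l==k)[:,::-1].astype(np.float32))
E
python3 - <<'E'
import pickle;from h import *
d=pickle.load(open('d.pkl','rb'))
for name,a,b in(('bar',(241,162),(331,271)),('round',(346,240),(245,189)),('square',(435,188),(148,215)),('small',(151,236),(430,224))):
    for n,uv in(('top',a),('scene',b)):
        c,st,r=blob(d[n],uv);print(name,n,c.round(1),st,plane(d[n],c,.056).round(4), 'rect',np.round(r[1],1),r[2])
E
```

```text
bar top [242.  162.5] [   0    0   60   60 1725] [0.6087 0.1173 0.056 ] rect [59. 59.] 90.0
bar scene [330.8 270.3] [ 10  21  40  18 460] [0.6157 0.1192 0.056 ] rect [38.5 12. ] 8.972626686096191
round top [343.7 240.1] [   0    0   60   60 1413] [ 0.4402 -0.102   0.056 ] rect [59. 59.] 90.0
round scene [245.1 189.1] [ 23  23  15  15 182] [ 0.4455 -0.1064  0.056 ] rect [14. 14.] 90.0
square top [432.6 187.2] [   0    0   60   60 1354] [ 0.5543 -0.296   0.056 ] rect [59. 59.] 0.0
square scene [147.6 213.8] [ 21  22  18  15 205] [ 0.5586 -0.3001  0.056 ] rect [16.3 13.7] 11.309932708740234
small top [152.  234.5] [   0    0   60   60 1403] [0.4525 0.3099 0.056 ] rect [59. 59.] 90.0
small scene [429.6 223.6] [26 26  8  8 56] [0.4546 0.3141 0.056 ] rect [7. 7.] 90.0
```

Scene blobs are clean (bar ≈ (0.613, 0.119), round ≈ (0.443, −0.106)). I'll move over the bar with the fingers shut.

Call:
apply_moves(
  claw=[-1,-1,-1,-1,-1],
  travel=[
    [0.19,-0.15,0.025],
    [0.19,-0.15,0.025],
    [0.19,-0.15,0.025],
    [0.19,-0.15,0.025],
    [0.19,-0.15,0.025],
  ],
  turn=[
    [0,0,0],
    [0,0,0],
    [0,0,0],
    [0,0,0],
    [0,0,0],
  ],
)

```text
t: 0.52
tcp_pos: [0.3482, -0.3921, 0.2104]
tool_rot: [0.977, 0.213, -0.0, -0.002]
force: [0.4, -0.2, 0.5]
finger_gap: 0.3
gripper_force: 0.0
```

Call:
apply_moves(
  claw=[-1,-1,-1,-1,-1],
  travel=[
    [0.19,-0.15,0.025],
    [0.19,-0.15,0.025],
    [0.19,-0.15,0.025],
    [0.19,-0.15,0.025],
    [0.19,-0.15,0.025],
  ],
  turn=[
    [0,0,0],
    [0,0,0],
    [0,0,0],
    [0,0,0],
    [0,0,0],
  ],
)

```text
t: 0.93
tcp_pos: [0.4366, -0.2205, 0.1907]
tool_rot: [0.977, 0.213, -0.0, -0.001]
force: [0.9, 0.3, 0.4]
finger_gap: 0.004
gripper_force: 0.0
```

Call:
apply_moves(
  claw=[-1,-1,-1,-1,-1],
  travel=[
    [0.19,-0.15,0.025],
    [0.19,-0.15,0.025],
    [0.19,-0.15,0.025],
    [0.19,-0.15,0.025],
    [0.19,-0.15,0.025],
  ],
  turn=[
    [0,0,0],
    [0,0,0],
    [0,0,0],
    [0,0,0],
    [0,0,0],
  ],
)

```text
t: 1.35
tcp_pos: [0.5255, -0.0485, 0.1707]
tool_rot: [0.977, 0.213, -0.0, -0.001]
force: [0.6, 0.4, 0.1]
finger_gap: -0.002
gripper_force: 0.0
```

Call:
apply_moves(
  claw=[-1,-1,-1,-1,-1],
  travel=[
    [0.18,-0.14,0.05],
    [0.18,-0.14,0.05],
    [0.18,-0.14,0.05],
    [0.18,-0.14,0.05],
    [0.18,-0.14,0.05],
  ],
  turn=[
    [0,0,0],
    [0,0,0],
    [0,0,0],
    [0,0,0],
    [0,0,0],
  ],
)

```text
t: 1.77
tcp_pos: [0.6105, 0.114, 0.1299]
tool_rot: [0.977, 0.214, 0.0, -0.001]
force: [0.7, -0.9, -0.0]
finger_gap: -0.001
gripper_force: 0.0
```

Call:
apply_moves(
  claw=[-1,-1],
  travel=[
    [0,0,0],
    [0,0,0],
  ],
  turn=[
    [0,0,0],
    [0,0,0],
  ],
)

```text
t: 1.93
tcp_pos: [0.6089, 0.1109, 0.1303]
tool_rot: [0.977, 0.214, -0.001, -0.0]
force: [-1.3, -0.1, 0.7]
finger_gap: 0.001
gripper_force: 0.0
```

Run:
```python
from station import manip
import cv2,numpy as np;from h import *
c=manip.snapshot('scene');s=manip.sense();print(s['tcp_pos'],s['force'])
cv2.imwrite('pics/s2.png',cv2.resize(c['pixels'][150:330,200:460,::-1],None,fx=3,fy=3))
c=manip.snapshot('top')
cv2.imwrite('pics/t2.png',cv2.resize(c['pixels'][90:290,160:420,::-1],None,fx=3,fy=3))
for uv in((242,161.5),(346,240)):print(plane(c,uv,.056))
```

```text
[0.608667   0.10976375 0.13071487] [0.08426773 0.30211637 0.02982625]
[0.61101216 0.11728395 0.056     ]
[ 0.44045319 -0.10680924  0.056     ]
```

View pics/s2.png

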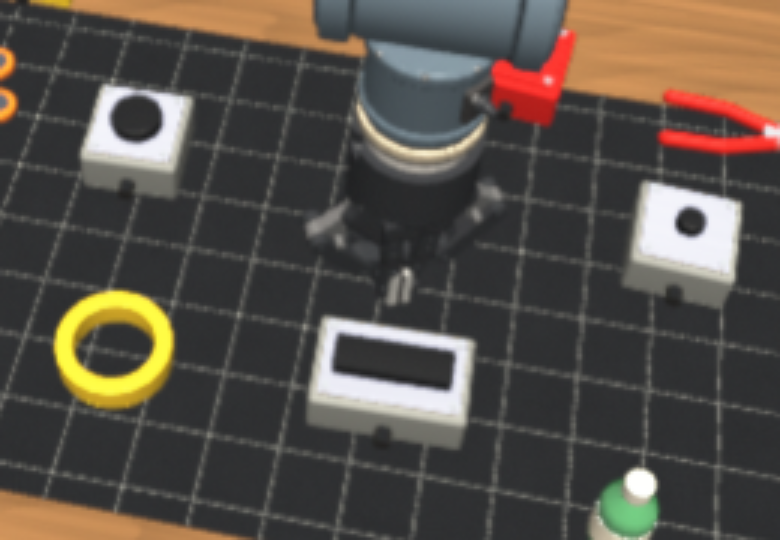

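View pics/t2.png

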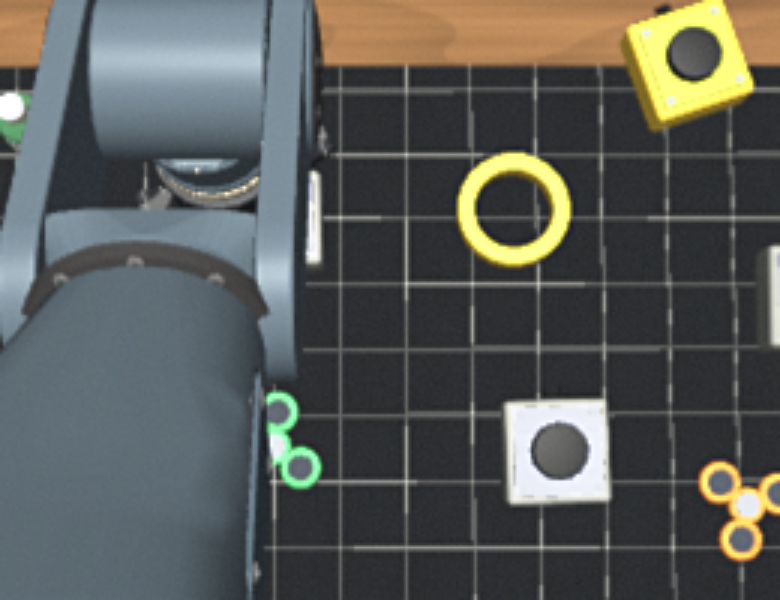

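The crops show the fingertips at scene pixel (333,250), just above the bar. The round key is clear at top pixel (346,240). Descending now.

Call:
apply_moves(
  claw=[-1,-1,-1,-1,-1],
  travel=[
    [0.009,-0.007,0.04],
    [0.009,-0.007,0.075],
    [0.009,-0.007,0.085],
    [0.009,-0.007,0.085],
    [0.009,-0.007,0.085],
  ],
  turn=[
    [0,0,0],
    [0,0,0],
    [0,0,0],
    [0,0,0],
    [0,0,0],
  ],
)

```text
t: 2.45
tcp_pos: [0.6136, 0.1166, 0.0637]
tool_rot: [0.977, 0.211, -0.0, 0.0]
force: [-0.1, 0.2, -0.2]
finger_gap: 0.001
gripper_force: 0.0
```

Next, down about 14 mm to z ≈ 0.050, slowly.

Call:
apply_moves(
  claw=[-1,-1,-1,-1,-1],
  travel=[
    [0,0,0.005],
    [0,0,0.01],
    [0,0,0.014],
    [0,0,0.0165],
    [0,0,0.0165],
  ],
  turn=[
    [0,0,0],
    [0,0,0],
    [0,0,0],
    [0,0,0],
    [0,0,0],
  ],
)

```text
t: 2.87
tcp_pos: [0.6148, 0.1175, 0.0508]
tool_rot: [0.977, 0.212, 0.001, 0.001]
force: [0.2, -2.1, 3.9]
finger_gap: -0.001
gripper_force: 1.7
```

Call:
apply_moves(
  claw=[-1,-1,-1,-1],
  travel=[
    [0,0,0.0015],
    [0,0,0.002],
    [0,0,0.002],
    [0,0,0.002],
  ],
  turn=[
    [0,0,0],
    [0,0,0],
    [0,0,0],
    [0,0,0],
  ],
)

```text
t: 3.2
tcp_pos: [0.6149, 0.1175, 0.05]
tool_rot: [0.977, 0.212, 0.001, 0.001]
force: [-0.5, -1.9, 7.8]
finger_gap: 0.005
gripper_force: 4.0
```

The force is past 4 N and z has stopped, so the bar key is on its stop. Lifting.

Call:
apply_moves(
  claw=[-1,-1,-1,-1,-1],
  travel=[
    [0,0,-0.03],
    [0,0,-0.08],
    [0,0,-0.125],
    [0,0,-0.125],
    [0,0,-0.125],
  ],
  turn=[
    [0,0,0],
    [0,0,0],
    [0,0,0],
    [0,0,0],
    [0,0,0],
  ],
)

```text
t: 3.62
tcp_pos: [0.6148, 0.1182, 0.1509]
tool_rot: [0.977, 0.212, 0.002, 0.0]
force: [-0.7, 0.2, 0.4]
finger_gap: 0.002
gripper_force: 0.0
```

Call:
apply_moves(
  claw=[-1,-1],
  travel=[
    [0,0,0],
    [0,0,0],
  ],
  turn=[
    [0,0,0],
    [0,0,0],
  ],
)

```text
t: 3.78
tcp_pos: [0.612, 0.118, 0.1468]
tool_rot: [0.977, 0.212, -0.002, -0.0]
force: [1.0, 0.7, -0.7]
finger_gap: 0.005
gripper_force: 0.0
```

Call:
apply_moves(
  claw=[-1,-1,-1,-1,-1],
  travel=[
    [-0.154,0.084,0],
    [-0.154,0.084,0],
    [-0.154,0.084,0],
    [-0.154,0.084,0],
    [-0.154,0.084,0],
  ],
  turn=[
    [0,0,0],
    [0,0,0],
    [0,0,0],
    [0,0,0],
    [0,0,0],
  ],
)

```text
t: 4.2
tcp_pos: [0.5253, 0.0037, 0.1466]
tool_rot: [0.978, 0.21, -0.004, -0.001]
force: [-0.2, -0.3, 0.3]
finger_gap: 0.001
gripper_force: 0.0
```

Call:
apply_moves(
  claw=[-1,-1,-1,-1,-1],
  travel=[
    [-0.154,0.084,0],
    [-0.154,0.084,0],
    [-0.154,0.084,0],
    [-0.154,0.084,0],
    [-0.154,0.084,0],
  ],
  turn=[
    [0,0,0],
    [0,0,0],
    [0,0,0],
    [0,0,0],
    [0,0,0],
  ],
)

```text
t: 4.62
tcp_pos: [0.4435, -0.1081, 0.1475]
tool_rot: [0.978, 0.21, -0.001, -0.001]
force: [-0.0, 0.9, -0.7]
finger_gap: 0.0
gripper_force: 0.0
```

Call:
apply_moves(
  claw=[-1,-1,-1,-1,-1],
  travel=[
    [0,0,0.045],
    [0,0,0.075],
    [0,0,0.095],
    [0,0,0.095],
    [0,0,0.095],
  ],
  turn=[
    [0,0,0],
    [0,0,0],
    [0,0,0],
    [0,0,0],
    [0,0,0],
  ],
)

```text
t: 5.03
tcp_pos: [0.4455, -0.1055, 0.0714]
tool_rot: [0.977, 0.213, -0.001, -0.001]
force: [-0.3, -0.7, -0.3]
finger_gap: 0.005
gripper_force: 0.0
```

Call:
apply_moves(
  claw=[-1,-1,-1,-1,-1],
  travel=[
    [-0.002,0,0.01],
    [-0.002,0,0.018],
    [-0.002,0,0.023],
    [-0.002,0,0.026],
    [-0.002,0,0.026],
  ],
  turn=[
    [0,0,0],
    [0,0,0],
    [0,0,0],
    [0,0,0],
    [0,0,0],
  ],
)

```text
t: 5.45
tcp_pos: [0.4443, -0.1073, 0.0518]
tool_rot: [0.977, 0.212, 0.001, 0.0]
force: [0.5, 2.4, 3.3]
finger_gap: 0.0
gripper_force: 1.5
```

Call:
apply_moves(
  claw=[-1,-1,-1],
  travel=[
    [0,0,0.002],
    [0,0,0.002],
    [0,0,0.002],
  ],
  turn=[
    [0,0,0],
    [0,0,0],
    [0,0,0],
  ],
)

```text
t: 5.7
tcp_pos: [0.4442, -0.1074, 0.0505]
tool_rot: [0.977, 0.212, 0.001, 0.0]
force: [1.3, 2.4, 3.9]
finger_gap: 0.0
gripper_force: 1.8
```

Call:
apply_moves(
  claw=[-1,-1,-1,-1],
  travel=[
    [0,0,0.0015],
    [0,0,0.002],
    [0,0,0.002],
    [0,0,0.002],
  ],
  turn=[
    [0,0,0],
    [0,0,0],
    [0,0,0],
    [0,0,0],
  ],
)

```text
t: 6.03
tcp_pos: [0.4442, -0.1075, 0.0498]
tool_rot: [0.977, 0.212, 0.001, 0.001]
force: [1.1, 4.2, 16.0]
finger_gap: -0.001
gripper_force: 7.5
```

Call:
apply_moves(
  claw=[-1,-1,-1,-1,-1],
  travel=[
    [0,0,-0.03],
    [0,0,-0.08],
    [0,0,-0.125],
    [0,0,-0.15],
    [0,0,-0.15],
  ],
  turn=[
    [0,0,0],
    [0,0,0],
    [0,0,0],
    [0,0,0],
    [0,0,0],
  ],
)

```text
t: 6.45
tcp_pos: [0.4458, -0.1087, 0.1723]
tool_rot: [0.977, 0.212, 0.003, 0.003]
force: [-0.7, -0.7, -0.7]
finger_gap: -0.003
gripper_force: 0.0
```

Call:
apply_moves(
  claw=[-1,-1,-1,-1],
  travel=[
    [0,0,0],
    [0,0,0],
    [0,0,0],
    [0,0,0],
  ],
  turn=[
    [0,0,0],
    [0,0,0],
    [0,0,0],
    [0,0,0],
  ],
)

```text
t: 6.78
tcp_pos: [0.4427, -0.107, 0.1671]
tool_rot: [0.977, 0.212, -0.001, -0.001]
force: [-0.0, 0.1, -0.5]
finger_gap: 0.001
gripper_force: 0.0
```

Both keys were pressed to their stops in order, and the arm is clear. Handing in.

```bash
python3 -c "
from station import manip
print(manip.sign_off())"
```

```text
the job is handed in; nothing more can be done
None
```

I pressed the bar key and then the large round key down to their stops, and let each go before moving on; I never went near the square or small round keys. I handed the job in at about 6.8 s with the arm clear, but the hand-in returned no verdict and I took no closing picture of the keys.

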